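Stand the toppled honey jar back up and flip its lid shut

TASK

The open honey jar has toppled over and leans on the rail of the condiment stand. By pushing gently with the fingertips only, without pinching or lifting it, tip it back so that it stands upright on the stand, and flip its lid fully shut. Leave the other honey jar and everything else where it is.

Things in the scene. Friction and masses are not known exactly. Their poses are not given: they have to be found in the camera images.
- stand: condiment stand fixed to the counter: wooden board 150 mm (its x, away from the robot) x 300 mm (its y, to the left), 12 mm thick; origin at the centre of its underside. Near its right end, at y = -135 mm, a round steel rail on two posts: 8 mm thick, along x from -55 to 55 mm, its centre 67 mm above the counter
- jar: the toppled, open honey jar, about 0.85 kg: box-shaped, x from -27 to 31 mm, y from -37 to 37 mm (edges a little rounded), 128 mm high, 146 mm with the lid shut. Origin: centre of its underside; z from foot to mouth. At the start it leans about 0.66 rad to the right (its z axis towards the stand's -y; its x about along the stand's x), its right face (y = -37 mm) lying across the rail
- jar_edge (a point): middle of the toppled jar's lower right edge (jar y = -37 mm, z = 0). It rests on the board about 85 mm right of the board's middle; the jar tips back about it without slipping and, once it leans less than about 0.45 rad, drops onto its foot by itself. Once standing, the jar tips over if pushed level at the top with more than about 1 N
- jar_center (a point): point in the toppled jar half-way up (73 mm above its underside); 85 mm above the counter when the jar stands on the board
- jar_hinge (a point): middle of the lid's hinge line, which runs along the jar's y axis at jar x = 31 mm, z = 128 mm, on the side away from the robot. Shut, the lid covers the mouth from there towards jar -x, its top at jar z = 146 mm; at 1.57 rad it stands straight up, its outer side facing jar +x
- jar_lid (a joint): toppled jar's lid in rad: 0 shut, 1.75 wide open, 1.05 to 1.5 at the start. A slab 58 mm from hinge to free edge, 74 mm wide, 17 mm thick. The hinge is stiff: the lid stays where it is left and must be pushed all the way down; at its free edge this takes 0.1 N when slow, about 1 N at 1 rad/s
- jar_lid_edge (a point): middle of the free edge of that lid, half-way through its thickness
- jar_full: a second honey jar of exactly the same kind (58 x 74 x 146 mm), standing upright with its lid shut on the left half of the stand; leave it alone; origin at the centre of its underside
- syrup_a: tall narrow-necked syrup bottle, 58 mm across, 208 mm high, standing farther back on the counter; bystander; origin at the centre of its underside
- syrup_b: tall narrow-necked syrup bottle, 59 mm across, 203 mm high, standing farther back on the counter; bystander; origin at the centre of its underside
- creamer: round creamer tin, 55 mm across, 82 mm high, standing on the counter right of the stand; bystander; origin at the centre of its underside
- sugar: round glass sugar dispenser with a spout, 72 mm across, 98 mm high, standing on the counter right of the stand; bystander; origin at the centre of its underside
- dish: empty shallow white dish, 118 mm across, 34 mm high, on the counter right of the stand; bystander; origin at the centre of its underside
- mug: mug with a handle, standing mouth up, 85 mm across (117 mm with its handle), 96 mm high, on the counter right of the stand; bystander; origin at the centre of its underside

How it is judged:
By the outcome, as a careful person would: the job done as asked, in the order asked, and still so for the second after the job is handed in, with the robot touching nothing.
It also fails if it takes over 64 s, if anything falls off the work surface, if the arm or the gripper's body presses on something with over 40 N, if the wrist force passes 120 N, or if a joint passes its speed limit or range.

ROBOT

A 6-joint arm with a two-finger parallel gripper is mounted at the origin on a cart in front of the work surface, level with it; the furniture and walls round the work are solid. World frame = base frame: x ahead of the robot, y to its left, z up, the work surface at z = 0. Lengths are in m, angles in degrees, forces in N, time in s.
With the tool pointing down it reaches from about 0.25 to 0.725 m from the base axis. Payload 9.7 kg.
Tool frame: the origin (TCP) lies midway between the tips of the shut fingers; the grasp point (between the pads) lies 19 mm behind it; z points along the fingers, x is the direction in which the jaws open and shut, and the axes are right-handed (so a half turn about z gives the same grasp; the last joint's range is limited). The gripper opens to 85 mm and grips with 20 to 120 N. Pads are 22 mm wide; open, the fingers measure 114 mm over their backs; the gripper's body (76 mm by 85 mm) begins 54 mm behind the grasp point. The pads swing forward as they close: fully open they stand 13 mm farther back than shut.
Start: joints at [-74.485, 4.979, 10.078, 95.1, 0, 90], TCP at [0.147, -0.53, 0.231] pointing down, gripper open.
Joint ranges: [-179.16, 179.16], [-48.56, 103.87], [-65.8, 70.77], [-126.05, 130.52], [-82.76, 87.17], [-180, 180]. Speed limits (degrees/s): [127.2, 127.2, 147.25, 180, 180, 180].

INTERFACE

Orientations are given as [roll, pitch, yaw] about the fixed x, y, z axes, in that order (R = Rz(yaw) Ry(pitch) Rx(roll)).
In Python, from workcell import sensors, camera, get_calibration, bot, recognise, place_of gives the robot as it stands. The module is installed in compiled form; this text tells all that it offers.
- The arm moves only by the tool send_rows, never from a script. Its argument "plan" is a list of rows, each a list of 3 entries, a list of its own where there are three numbers: the shift along the tool's x, y, z normalised to -1 to 1, where 1 is 0.3 m, then the turn, a rotation vector about the tool's x, y, z normalised to -1 to 1, where 1 is pi rad, then the closure, from -1 (fully open) to 1 (shut). In form: [[[x, y, z], [rx, ry, rz], claw], ...]. A call has 1 to 10 rows; each row is the pose to reach, as a shift and turn from the pose commanded when the call began, along the tool's axes at that moment, turning the shorter way round; what a row does not reach only later rows make up. A row lasts 1/10 s, in which the tool goes at most 50 mm and 8.59 degrees, less where a joint would pass 70% of its speed; a pose out of reach is approached as far as the arm can. A call with a number of a shift or a turn outside -1 to 1 is refused whole. A call with a gripper value outside its range is refused whole. The fingers move at their own pace and stop on an object; "force" is the grip in N (left out, the last holds). Time passes only in rows, so rows that repeat a pose let the fingers close. It gives the time, the measured TCP pose, the force and the opening at its end, in the units of the state.
- sensors.get_obs(): the state, without advancing time (a new reading comes with each control period).
- camera(name): name is "side" or "top"; returns the picture (420x560x3 uint8, blue, green, red); there is no depth.
- get_calibration(name): a dict with "fx", "fy", "cx", "cy" (pixels), "R" (3x3) and "t" (3): a world point X has camera coordinates R X + t. Camera axes: x right, y down, z forward; pixel columns grow to the right and rows downward; lengths in m; the calibration is good to about 2 mm. A picture is of the moment at which its call begins. get_calibration takes no time and is no camera call.
- bot.job_done(): hands the job in, once; it reports no verdict.
Trained networks look in the newest picture that a camera, given by its name, has taken for a name from the list of things; names that differ only in an ending like _2 or _b are one class to them, and where a whole thing is asked for, a point or a joint stands for the part that bears it (a point fixed in the world has none). Each returns a list of dicts, best first, with "p" (0 to 1); they miss things now and then, are a little off and sometimes report something else, mostly with a low value. They report only what shows in the picture. A call takes as long as a camera call.
- recognise(label, camera): "point" ([column, row] in pixels, amid what is visible of it).
- place_of(label, camera): "point" ([column, row] in pixels: a listed point, or the origin of a listed thing).
The state is a dict: "time": time; "q": joint angles; "qd": joint speeds; "joint_efforts": joint torques, N m; "ee_pos": TCP position; "tcp_rot": TCP orientation; "wrist_force": force on the tool from outside, world axes, zero at the start; "torque": the same for the moment, N m; "opening": finger opening in m.
Only numpy, scipy, OpenCV 4.12 (cv2) and the standard library are available. Lean on these libraries where they do the work, as an engineer would, in place of code of your own. Each camera call takes 0.05 s, during which the arm holds its last target. There are 200 camera calls.

## Working session

There is one attempt and no reset: what is moved stays moved. The work goes in short steps, Python scripts to look and compute and a tool call to move; the robot and the scene stay as the last step left them, time stands still between calls to the robot, and variables do not carry over. Pictures are saved under pics/ and viewed, on a budget of 10 in all, crops included, one or two more only if the job needs it, and the job is handed in when it is done.

Besides the shell and the picture viewer there is one more tool, called after "Call:" as name([rows], argument=value, ...), one row to a line, values as JSON. send_rows: Moves the arm, as the interface text tells. Scaled input: -1 to 1 covers 0.3 m each way for a shift and pi rad each way for a turn. Its arguments: {"type":"object","properties":{"plan":{"type":"array"},"force":{"type":"number"}},"required":["plan"]}

```bash
mkdir -p pics
cat > h.py <<'E'
import numpy as np, cv2
from workcell import sensors, camera, get_calibration, bot, recognise, place_of
from scipy.spatial.transform import Rotation as Ro
from scipy.optimize import least_squares
def ray(c,p):
    k=get_calibration(c);R=np.array(k["R"]);t=np.array(k["t"])
    d=R.T@np.array([(p[0]-k["cx"])/k["fx"],(p[1]-k["cy"])/k["fy"],1]);return -R.T@t,d/np.linalg.norm(d)
def proj(c,X):
    k=get_calibration(c);x=np.array(k["R"])@np.array(X)+np.array(k["t"]);return np.array([k["fx"]*x[0]/x[2]+k["cx"],k["fy"]*x[1]/x[2]+k["cy"]])
def atz(c,p,z):
    o,d=ray(c,p);return o+d*(z-o[2])/d[2]
def tri(ps):
    A=np.zeros((3,3));b=np.zeros(3)
    for c,p in ps:
        o,d=ray(c,p);M=np.eye(3)-np.outer(d,d);A+=M;b+=M@o
    X=np.linalg.solve(A,b);return X,[np.round(proj(c,X)-p,1) for c,p in ps]
E
python3 - <<'E'
from h import *
for c in("side","top"):
    cv2.imwrite(f"pics/a_{c}.png",camera(c)); k=get_calibration(c); print(c,"cam at",np.round(-np.array(k["R"]).T@k["t"],3),np.round(k["R"],2).tolist(),k["fx"])
for l in["stand","jar","jar_edge","jar_center","jar_hinge","jar_lid_edge","jar_full","syrup_a","creamer","sugar","dish","mug"]:
    r={}
    for c in("side","top"):
        r[c]=place_of(l,c)[:3]; print(l,c,[(np.round(x["point"],1).tolist(),round(x["p"],2)) for x in r[c]])
    if r["side"] and r["top"]:
        X,e=tri([(c,np.array(r[c][0]["point"])) for c in r]);print("   ",np.round(X,4),e)
o=sensors.get_obs();print(o)
E
```

```text
side cam at [-0.449  0.009  1.495] [[-0.06, -1.0, 0.01], [-0.8, 0.05, -0.6], [0.6, -0.05, -0.8]] 482.66682500499286
top cam at [ 0.49  -0.068  1.55 ] [[0.02, -1.0, 0.0], [-1.0, -0.02, -0.07], [0.07, -0.0, -1.0]] 454.1702826867875
stand side [([210.6, 236.0], 0.73)]
stand top [([194.3, 221.4], 0.63)]
    [0.5695 0.194  0.0055] [array([-2.9, -0.4]), array([3.2, 0.4])]
jar side [([221.7, 236.2], 0.79)]
jar top [([211.4, 226.2], 0.68)]
    [0.5545 0.1426 0.0197] [array([-0.5, -0. ]), array([0.5, 0.1])]
jar_edge side [([227.9, 243.3], 0.74), ([186.2, 224.8], 0.39)]
jar_edge top []
jar_center side [([231.9, 228.9], 0.77)]
jar_center top [([219.2, 230.0], 0.73)]
    [0.5396 0.1044 0.0854] [array([-1.5, -0.1]), array([1.7, 0.2])]
jar_hinge side [([242.3, 218.6], 0.67)]
jar_hinge top [([232.9, 225.7], 0.97)]
    [0.5529 0.0611 0.1252] [array([-0.4, -0. ]), array([0.4, 0. ])]
jar_lid_edge side [([247.0, 218.2], 0.56)]
jar_lid_edge top [([240.2, 234.8], 0.77)]
    [0.5241 0.0391 0.1648] [array([0.9, 0.1]), array([-1.1, -0.1])]
jar_full side [([185.6, 226.1], 0.88)]
jar_full top [([169.6, 206.9]
[... 775 characters left out ...]
]
mug side []
mug top [([389.9, 273.8], 0.68)]
{'time': 1.3, 'q': array([-7.44856710e+01,  4.98019521e+00,  1.00786996e+01,  9.50995741e+01,
        2.02660131e-03,  9.00015991e+01]), 'qd': array([ 0.04482438, -0.04792987,  0.04701127,  0.0090864 ,  0.00226237,
        0.09086197]), 'joint_efforts': array([ 1.06464075e-03, -5.20114481e+01,  4.64843416e+01,  2.51832425e-03,
        1.13998665e-04, -4.18311103e-06]), 'ee_pos': array([ 0.14712353, -0.52995787,  0.23127606]), 'tcp_rot': array([-1.79997973e+02,  1.06978905e-03, -7.44872701e+01]), 'wrist_force': array([ 0.04660189, -0.22991774,  0.51614007]), 'torque': array([ 0.03066064, -0.00425806,  0.03068268]), 'opening': 0.08535043818082612}
```

Run:
```python
import cv2,numpy as np
a=cv2.imread("pics/a_side.png")[170:290,150:300];b=cv2.imread("pics/a_top.png")[170:290,130:280]
f=lambda x:cv2.resize(x,(600,480)[:2],interpolation=cv2.INTER_CUBIC)
f=lambda x:cv2.resize(x,None,fx=2.66,fy=2.66*1.8,interpolation=cv2.INTER_CUBIC)
f=lambda x:cv2.resize(x,(400,320),interpolation=cv2.INTER_CUBIC)
cv2.imwrite("pics/b.png",np.hstack([cv2.resize(a,(400,320),interpolation=cv2.INTER_CUBIC),cv2.resize(b,(400,320),interpolation=cv2.INTER_CUBIC)]))
```

```text
(no output)
```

View pics/b.png

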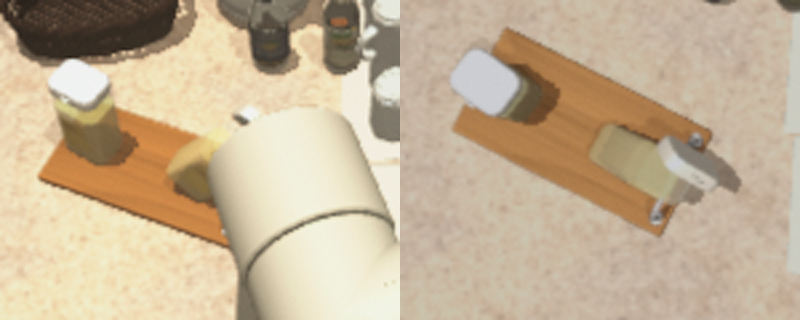

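View pics/a_side.png

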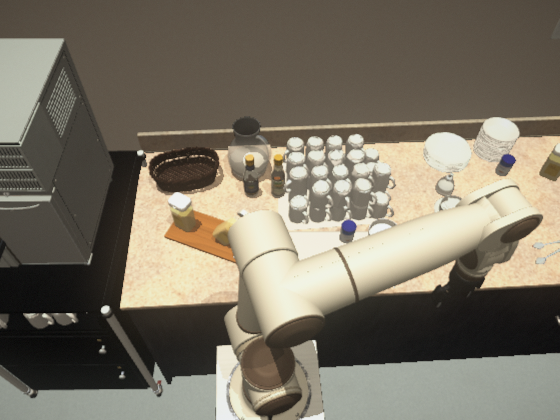

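The side view is partly blocked by the arm. In the top view the board runs about 27° from the world y axis, with the jar leaning over the rail towards image right and its lid near (232,226). Next I'll compute the stand pose and a push pose.

```bash
cat >> h.py <<'E'
def stand_frame(S): # S=[cx,cy,yaw]
    return Ro.from_euler('z',S[2]).as_matrix(), np.array([S[0],S[1],0])
def jarpose(S,lean,ex,ey): # edge at stand (ex,ey)
    R0,t0=stand_frame(S); R=R0@Ro.from_euler('x',lean).as_matrix()
    return R, t0+R0@np.array([ex,ey,.012])-R@np.array([0,-.037,0])
E
python3 - <<'E'
from h import *
im=cv2.imread("pics/a_top.png")
px=[(150.6,218.7),(169.4,181.2),(246.2,218.7),(227.5,258.1)] # nearL? corners: (-x,+y),(+x,+y),(+x,-y),(-x,-y)
loc=np.array([(-.075,.15,.012),(.075,.15,.012),(.075,-.15,.012),(-.075,-.15,.012)])
def f(S):
    R,t=stand_frame(S); return np.concatenate([proj("top",R@l+t)-p for l,p in zip(loc,px)])
r=least_squares(f,[.57,.17,-.47]);S=r.x;print(S,np.degrees(S[2]),np.round(r.fun,1))
R0,t0=stand_frame(S)
for n,X in dict(origin=[.5545,.1426,.0197],center=[.5396,.1044,.0854],hinge=[.5529,.0611,.1252],lid=[.5241,.0391,.1648],full=[.618,.284,.007]).items(): print(n,np.round(R0.T@(np.array(X)-t0)*1000))
obs=[("side","o",(221.7,236.2)),("top","o",(211.4,226.2)),("side","c",(231.9,228.9)),("top","c",(219.2,230)),("side","h",(242.3,218.6)),("top","h",(232.9,225.7)),("side","l",(247,218.2)),("top","l",(240.2,234.8)),("side","e",(227.9,243.3))]
def g(v):
    R,t=jarpose(S,v[0],v[1],v[2]); a=v[3]
    P=dict(o=[0,0,0],c=[0,0,.073],h=[.031,0,.128],e=[0,-.037,0],l=[.031-.058*np.cos(a)+.0085*np.sin(a),0,.128+.058*np.sin(a)+.0085*np.cos(a)])
    return np.concatenate([proj(c,R@np.array(P[k])+t)-p for c,k,p in obs]+[[(v[0]-.66)/.02,(v[2]+.085)/.003]])
r=least_squares(g,[.66,0,-.085,1.3],loss='soft_l1');print(r.x,np.round(r.fun,1))
E
```

```text
[ 0.57848683  0.19042361 -0.44121185] -25.279577012258105 [-1.7  0.6 -0.3 -1.3  1.6  0.1  0.4  0.5]
origin [ -1. -53.  20.]
center [  2. -94.  85.]
hinge [  32. -128.  125.]
lid [  15. -160.  165.]
full [ -4. 101.   7.]
[ 0.64684212 -0.00249118 -0.0832178   1.13049785] [-0.9 -2.  -0.2  0.2 -1.3 -0.1  1.8  1.7 -0.2 -0.9  0.4  1.3  1.5 -1.5
 -0.7  1.6  0.7 -3.2 -0.7  0.6]
```

```bash
cat >> h.py <<'E'
S=[0.5785,0.1904,-0.4412]
R0,t0=stand_frame(S)
def W(p): return R0@(np.array(p)/1000)+t0   # stand mm -> world
def L(X): return R0.T@(np.array(X)-t0)*1000
def toolR(d,x): # stand-frame approach d and jaw x
    d=R0@np.array(d,float);d/=np.linalg.norm(d);x=R0@np.array(x,float);x-=d*(x@d);x/=np.linalg.norm(x)
    return np.stack([x,np.cross(d,x),d],1)
def cur():
    o=sensors.get_obs();return Ro.from_euler('xyz',o["tcp_rot"],degrees=True).as_matrix(),np.array(o["ee_pos"]),o
def cmd(X,R=None):
    Rc,p,o=cur();s=Rc.T@(np.array(X)-p)/.3
    r=np.zeros(3) if R is None else Ro.from_matrix(Rc.T@R).as_rotvec()/np.pi
    return np.round(s,4).tolist(),np.round(r,4).tolist()
def st():
    Rc,p,o=cur();print("t",round(o["time"],2),"tip",np.round(L(p),1),"d",np.round(R0.T@Rc[:,2],2),"x",np.round(R0.T@Rc[:,0],2),"q",np.round(o["q"],0),"F",np.round(o["wrist_force"],2),"open",round(o["opening"],3))
E
python3 - <<'E'
from h import *
R=toolR([.2,.8,-.57],[1,0,0]);st()
print(W([-14,-300,180]),cmd(W([-14,-300,180]),R))
E
```

```text
t 1.3 tip [ -82.5 -835.6  231.3] d [ 0.  0. -1.] x [ 0.65 -0.76 -0.  ] q [-74.   5.  10.  95.   0.  90.] F [ 0.05 -0.23  0.52] open 0.085
[ 0.43773318 -0.07489362  0.18      ] ([-1.2025, -1.3391, 0.171], [0.3057, -0.0736, -0.221])
```

Call:
send_rows([
  [[-0.6,-0.67,-0.1],[0.15,-0.035,-0.11],1],
  [[-0.6,-0.67,-0.1],[0.15,-0.035,-0.11],1],
  [[-0.6,-0.67,-0.1],[0.15,-0.035,-0.11],1],
  [[-0.6,-0.67,-0.1],[0.15,-0.035,-0.11],1],
  [[-0.6,-0.67,-0.1],[0.15,-0.035,-0.11],1],
  [[-0.6,-0.67,-0.1],[0.15,-0.035,-0.11],1],
  [[-0.6,-0.67,-0.1],[0.15,-0.035,-0.11],1],
  [[-0.6,-0.67,-0.1],[0.15,-0.035,-0.11],1],
  [[-0.6,-0.67,-0.1],[0.15,-0.035,-0.11],1],
  [[-0.6,-0.67,-0.1],[0.15,-0.035,-0.11],1],
])

```text
time: 2.3
ee_pos: [0.2923, -0.3034, 0.2609]
tcp_rot: [-152.4, 1.4, -54.0]
wrist_force: [0.2, -0.4, 0.9]
opening: 0.0001
```

Run:
```python
from h import *
R=toolR([.2,.8,-.57],[1,0,0]);st()
print(cmd(W([-14,-280,160]),R))
```

```text
t 2.3 tip [ -47.9 -568.8  260.9] d [ 0.2   0.42 -0.89] x [ 0.88 -0.48 -0.03] q [-64.  -9.  -4. 102.  27.  79.] F [ 0.17 -0.43  0.93] open 0.0
([-0.3549, -0.6367, 0.7218], [0.1561, -0.0377, -0.1111])
```

Call:
send_rows([
  [[-0.355,-0.637,0.722],[0.156,-0.038,-0.111],1],
  [[-0.355,-0.637,0.722],[0.156,-0.038,-0.111],1],
  [[-0.355,-0.637,0.722],[0.156,-0.038,-0.111],1],
  [[-0.355,-0.637,0.722],[0.156,-0.038,-0.111],1],
  [[-0.355,-0.637,0.722],[0.156,-0.038,-0.111],1],
  [[-0.355,-0.637,0.722],[0.156,-0.038,-0.111],1],
  [[-0.355,-0.637,0.722],[0.156,-0.038,-0.111],1],
  [[-0.355,-0.637,0.722],[0.156,-0.038,-0.111],1],
  [[-0.355,-0.637,0.722],[0.156,-0.038,-0.111],1],
  [[-0.355,-0.637,0.722],[0.156,-0.038,-0.111],1],
])

```text
time: 3.3
ee_pos: [0.4465, -0.0573, 0.1606]
tcp_rot: [-125.0, -6.6, -34.7]
wrist_force: [0.2, 0.4, -1.1]
opening: -0.0001
```

Run:
```python
from h import *
R=toolR([.2,.8,-.57],[1,0,0]);st()
for p in([-14,-215,86],[-14,-190,86]):print(cmd(W(p),R))
a=camera("side");b=camera("top")
f=lambda x,u,v:cv2.resize(x[v:v+180,u:u+240],(400,300),interpolation=cv2.INTER_CUBIC)
cv2.imwrite("pics/c.png",np.hstack([f(a,140,150),f(b,130,150)]))
for l in["jar","jar_center","jar_hinge","jar_lid_edge","jar_edge"]:
    for c in("side","top"):
        print(l,c,[(np.round(x["point"],1).tolist(),round(x["p"],2)) for x in place_of(l,c)[:2]])
```

```text
t 3.3 tip [ -13.6 -280.3  160.6] d [ 0.2   0.8  -0.57] x [ 0.98 -0.16  0.12] q [-39. -18. -33.  75.  55.  83.] F [ 0.25  0.39 -1.12] open -0.0
([-0.0656, 0.0761, 0.315], [0.0002, -0.0001, -0.0001])
([-0.0792, 0.0277, 0.3815], [0.0002, -0.0001, -0.0001])
jar side [([219.2, 236.5], 0.9)]
jar top [([210.4, 226.0], 0.74), ([277.9, 165.0], 0.63)]
jar_center side [([230.5, 228.3], 0.67)]
jar_center top [([218.8, 231.3], 0.8)]
jar_hinge side [([241.2, 216.2], 0.75), ([227.8, 242.5], 0.26)]
jar_hinge top [([233.8, 226.9], 0.89)]
jar_lid_edge side [([247.7, 216.6], 0.73), ([226.5, 240.7], 0.22)]
jar_lid_edge top [([239.5, 235.4], 0.51)]
jar_edge side [([225.9, 242.0], 0.9)]
jar_edge top []
```

View pics/c.png

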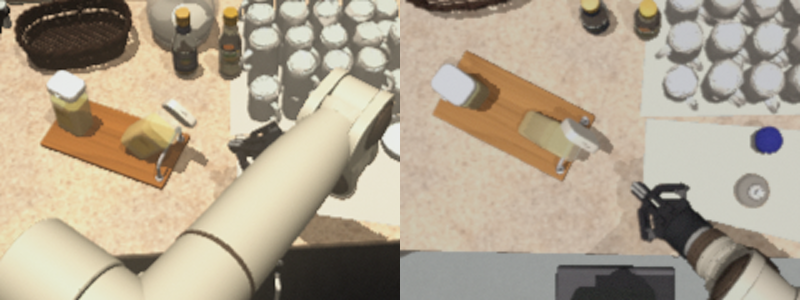

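The gripper's tip is at about (640,188) in the right-hand crop and clear of the jar. Both views now show the jar, lid and stand, so I'll refit.

Run:
```python
from h import *
print(proj("top",cur()[1]),proj("side",cur()[1]))
# board corners from crops (0.6 px per crop px)
cor=[("top",(130+.6*v[0],150+.6*v[1]),l) for v,l in zip([(33,112),(66,53),(195,119),(166,180)],[(-75,150),(75,150),(75,-150),(-75,-150)])]
cor+=[("side",(140+.6*v[0],150+.6*v[1]),l) for v,l in zip([(41,146),(189,138),(165,187)],[(-75,150),(75,-150),(-75,-150)])]
obs=[("side","o",(219.2,236.5)),("top","o",(210.4,226)),("side","c",(230.5,228.3)),("top","c",(218.8,231.3)),("side","h",(241.2,216.2)),("top","h",(233.8,226.9)),("side","l",(247.7,216.6)),("top","l",(239.5,235.4)),("side","e",(225.9,242)),
("side","o",(221.7,236.2)),("top","o",(211.4,226.2)),("top","c",(219.2,230)),("top","h",(232.9,225.7)),("top","l",(240.2,234.8))]
def g(v):
    S=v[4:7];R,t=jarpose(S,v[0],v[1],v[2]); a=v[3]; Rs,ts=stand_frame(S)
    P=dict(o=[0,0,0],c=[0,0,.073],h=[.031,0,.128],e=[0,-.037,0],l=[.031-.058*np.cos(a)+.0085*np.sin(a),0,.128+.058*np.sin(a)+.0085*np.cos(a)])
    return np.concatenate([proj(c,R@np.array(P[k])+t)-p for c,k,p in obs]+[proj(c,Rs@np.array([*l,12])/1 if 0 else Rs@(np.array([*l,12])/1000)+ts)-p for c,p,l in cor]+[[(v[0]-.66)/.02,(v[2]+.085)/.003]])
r=least_squares(g,[.66,0,-.085,1.3,.5785,.1904,-.44],loss='soft_l1');print(np.round(r.x,4),np.round(r.fun,1))
```

```text
[269.856814   260.78988181] [277.19925064 236.534251  ]
[ 6.4790e-01 -9.0000e-04 -7.7400e-02  1.1686e+00  5.7470e-01  1.8810e-01
 -4.3090e-01] [ 1.  -2.4  0.2  0.3 -0.4  0.3  1.6  0.1  0.4  1.2 -1.1 -0.3  0.7 -0.8
 -0.1 -0.1  2.1 -2.  -1.5 -2.1 -0.8  0.1  1.2  1.4 -0.2  0.9 -0.8  0.5
 -0.3  3.7 -0.3 -0.4  1.4 -1.9 -0.6  1.5 -1.2 -0.8  0.9 -2.8 -1.1  0.2
 -0.6  2.5]
```

```bash
sed -i 's/^S=.*/S=[0.5747,0.1881,-0.4309]/' h.py
python3 - <<'E'
from h import *
R=toolR([.2,.8,-.57],[1,0,0]);st()
for p in([-14,-195,90],[-14,-170,92]):print(cmd(W(p),R))
E
```

```text
t 3.9 tip [ -14.6 -275.3  160.3] d [ 0.21  0.8  -0.57] x [ 0.98 -0.17  0.12] q [-39. -18. -33.  75.  55.  83.] F [0.18 0.35 0.42] open -0.0
([-0.071, 0.0354, 0.3468], [0.0005, -0.0023, -0.0017])
([-0.0845, -0.0184, 0.4093], [0.0005, -0.0023, -0.0017])
```

Call:
send_rows([
  [[-0.035,0.018,0.17],[0,0,0],1],
  [[-0.071,0.035,0.347],[0,0,0],1],
  [[-0.071,0.035,0.347],[0,0,0],1],
  [[-0.074,0.025,0.36],[0,0,0],1],
  [[-0.078,0.013,0.373],[0,0,0],1],
  [[-0.081,0.0,0.387],[0,0,0],1],
  [[-0.083,-0.01,0.4],[0,0,0],1],
  [[-0.0845,-0.018,0.409],[0,0,0],1],
  [[-0.0845,-0.018,0.409],[0,0,0],1],
  [[-0.0845,-0.018,0.409],[0,0,0],1],
])

```text
time: 4.9
ee_pos: [0.4909, 0.0393, 0.092]
tcp_rot: [-124.9, -6.6, -34.6]
wrist_force: [-0.7, -0.5, -0.2]
opening: -0.0
```

Run:
```python
from h import *
R=toolR([.2,.8,-.57],[1,0,0]);st()
R1=R0@Ro.from_euler('x',.648).as_matrix()
for s in(100,110,120,128): print(s, np.round(np.array([-77.4,12])+s*np.array([-np.sin(.648),np.cos(.648)])))
for p in([-14,-162,92],[-14,-157,92],[-14,-150,96]):print(cmd(W(p),R))
a=camera("side");b=camera("top")
f=lambda x,u,v:cv2.resize(x[v:v+90,u:u+120],(400,300),interpolation=cv2.INTER_CUBIC)
cv2.imwrite("pics/d.png",np.hstack([f(a,180,180),f(b,180,180)]))
```

```text
t 4.9 tip [ -14.  -170.2   92. ] d [ 0.21  0.8  -0.57] x [ 0.98 -0.17  0.12] q [-23. -26. -47.  47.  52. 110.] F [-0.73 -0.52 -0.18] open -0.0
100 [-138.   92.]
110 [-144.  100.]
120 [-150.  108.]
128 [-155.  114.]
([-0.0048, -0.0158, 0.0218], [0.0005, -0.0023, -0.0016])
([-0.0076, -0.0255, 0.0351], [0.0005, -0.0023, -0.0016])
([-0.0101, -0.0499, 0.046], [0.0005, -0.0023, -0.0016])
```

View pics/d.png

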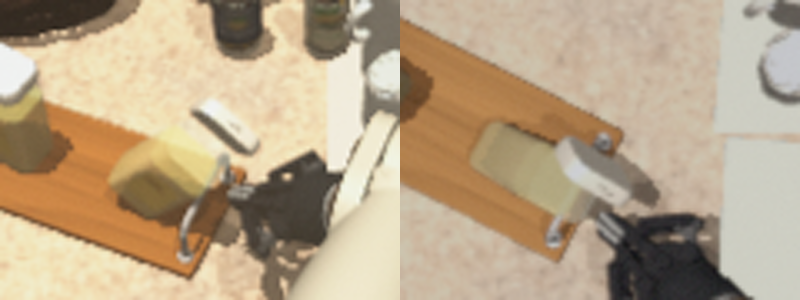

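The fingertips sit just right of and below the jar's mouth corner, near (605,225) in the right half. The lid is clear of the gripper. Starting a slow push.

Call:
send_rows([
  [[-0.001,-0.005,0.005],[0,0,0],1],
  [[-0.002,-0.01,0.01],[0,0,0],1],
  [[-0.003,-0.015,0.015],[0,0,0],1],
  [[-0.004,-0.02,0.02],[0,0,0],1],
  [[-0.005,-0.025,0.025],[0,0,0],1],
  [[-0.006,-0.03,0.03],[0,0,0],1],
  [[-0.007,-0.035,0.034],[0,0,0],1],
  [[-0.008,-0.04,0.038],[0,0,0],1],
  [[-0.009,-0.045,0.042],[0,0,0],1],
  [[-0.01,-0.05,0.046],[0,0,0],1],
])

```text
time: 6.0
ee_pos: [0.4994, 0.0578, 0.096]
tcp_rot: [-124.9, -6.6, -34.6]
wrist_force: [-0.5, -1.0, -0.6]
opening: 0.0001
```

Run:
```python
from h import *
R=toolR([.2,.8,-.57],[1,0,0]);st()
for p in([-14,-143,99],[-14,-136,103],[-14,-128,106],[-14,-120,108]):print(cmd(W(p),R))
a=camera("side");b=camera("top")
for l in["jar_center","jar_hinge","jar_lid_edge"]:
    for c in("side","top"):
        print(l,c,[(np.round(x["point"],1).tolist(),round(x["p"],2)) for x in place_of(l,c)[:1]])
f=lambda x,u,v:cv2.resize(x[v:v+90,u:u+120],(400,300),interpolation=cv2.INTER_CUBIC)
cv2.imwrite("pics/e.png",np.hstack([f(a,180,180),f(b,180,180)]))
```

```text
t 6.0 tip [ -14.  -149.8   96. ] d [ 0.21  0.8  -0.57] x [ 0.98 -0.17  0.12] q [-19. -27. -47.  43.  51. 114.] F [-0.52 -0.96 -0.64] open 0.0
([-0.0028, -0.0213, 0.0124], [0.0005, -0.0023, -0.0017])
([-0.0052, -0.0457, 0.0234], [0.0005, -0.0023, -0.0017])
([-0.0086, -0.0694, 0.0389], [0.0005, -0.0023, -0.0017])
([-0.0124, -0.0903, 0.0564], [0.0005, -0.0023, -0.0017])
jar_center side [([230.9, 229.0], 0.83)]
jar_center top [([220.3, 231.6], 0.83)]
jar_hinge side []
jar_hinge top [([235.6, 222.2], 0.66)]
jar_lid_edge side [([247.6, 213.6], 0.68)]
jar_lid_edge top [([237.5, 235.8], 0.66)]
```

Call:
send_rows([
  [[0,-0.004,0.002],[0,0,0],1],
  [[-0.001,-0.008,0.005],[0,0,0],1],
  [[-0.001,-0.013,0.007],[0,0,0],1],
  [[-0.002,-0.017,0.01],[0,0,0],1],
  [[-0.003,-0.022,0.012],[0,0,0],1],
  [[-0.003,-0.027,0.014],[0,0,0],1],
  [[-0.004,-0.031,0.016],[0,0,0],1],
  [[-0.004,-0.036,0.018],[0,0,0],1],
  [[-0.005,-0.041,0.021],[0,0,0],1],
  [[-0.005,-0.046,0.023],[0,0,0],1],
])

```text
time: 7.4
ee_pos: [0.5051, 0.0704, 0.1031]
tcp_rot: [-124.9, -6.6, -34.6]
wrist_force: [-0.3, -0.4, -0.0]
opening: 0.0
```

Run:
```python
from h import *
R=toolR([.2,.8,-.57],[1,0,0]);st()
for p in([-14,-132,105],[-14,-128,107],[-14,-120,110]):print(cmd(W(p),R))
a=camera("side");b=camera("top")
for l in["jar_center","jar_hinge","jar_lid_edge"]:
    for c in("side","top"):
        print(l,c,[(np.round(x["point"],1).tolist(),round(x["p"],2)) for x in place_of(l,c)[:1]])
f=lambda x,u,v:cv2.resize(x[v:v+90,u:u+120],(400,300),interpolation=cv2.INTER_CUBIC)
cv2.imwrite("pics/f.png",np.hstack([f(a,180,180),f(b,180,180)]))
```

```text
t 7.4 tip [ -14.  -136.   103.1] d [ 0.21  0.8  -0.57] x [ 0.98 -0.17  0.12] q [-17. -28. -47.  42.  50. 117.] F [-0.27 -0.42 -0.05] open 0.0
([-0.0015, -0.0129, 0.0072], [0.0004, -0.0023, -0.0017])
([-0.003, -0.026, 0.014], [0.0004, -0.0023, -0.0017])
([-0.0064, -0.0496, 0.0296], [0.0004, -0.0023, -0.0017])
jar_center side [([226.7, 228.9], 0.88)]
jar_center top [([218.0, 229.2], 0.85)]
jar_hinge side [([237.6, 216.4], 0.88)]
jar_hinge top [([227.6, 223.6], 0.62)]
jar_lid_edge side [([240.9, 211.5], 0.51)]
jar_lid_edge top [([232.9, 230.6], 0.56)]
```

View pics/f.png

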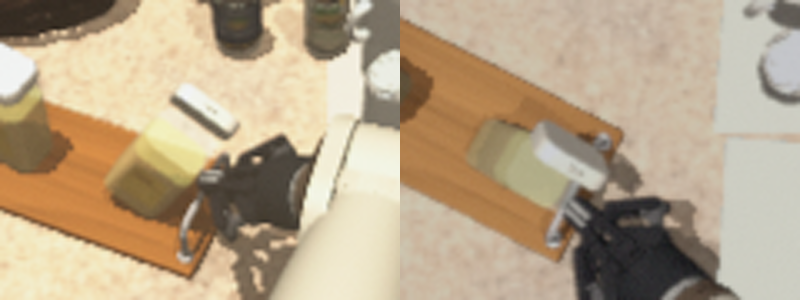

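The jar is rising cleanly with no twist, and the tip is on its face near (575,205). I'll continue more slowly.

Call:
send_rows([
  [[0,-0.003,0.001],[0,0,0],1],
  [[-0.001,-0.006,0.003],[0,0,0],1],
  [[-0.001,-0.009,0.005],[0,0,0],1],
  [[-0.002,-0.012,0.007],[0,0,0],1],
  [[-0.002,-0.015,0.008],[0,0,0],1],
  [[-0.002,-0.018,0.01],[0,0,0],1],
  [[-0.003,-0.021,0.011],[0,0,0],1],
  [[-0.003,-0.024,0.013],[0,0,0],1],
  [[-0.003,-0.026,0.014],[0,0,0],1],
  [[-0.003,-0.026,0.014],[0,0,0],1],
])

```text
time: 8.8
ee_pos: [0.5085, 0.0776, 0.107]
tcp_rot: [-124.9, -6.6, -34.6]
wrist_force: [-0.1, -0.8, 0.6]
opening: 0.0001
```

Run:
```python
from h import *
R=toolR([.2,.8,-.57],[1,0,0]);st()
for p in([-14,-124,109],[-14,-120,110]):print(cmd(W(p),R))
a=camera("side");b=camera("top")
for l in["jar_center","jar_hinge","jar_lid_edge"]:
    for c in("side","top"):
        print(l,c,[(np.round(x["point"],1).tolist(),round(x["p"],2)) for x in place_of(l,c)[:1]])
for th in(0,.3,.4,.45,.5):
    R,t=jarpose(S,th,-.001,-.08);print(th,[np.round(proj(c,R@np.array(P)+t)).tolist() for P in([0,0,.073],[.031,0,.128]) for c in("side","top")])
```

```text
t 8.8 tip [ -13.9 -128.1  107. ] d [ 0.21  0.8  -0.57] x [ 0.98 -0.17  0.12] q [-16. -28. -47.  41.  49. 119.] F [-0.14 -0.8   0.56] open 0.0
([-0.0018, -0.0132, 0.007], [0.0004, -0.0023, -0.0016])
([-0.0037, -0.0237, 0.0157], [0.0004, -0.0023, -0.0016])
jar_center side [([223.5, 226.0], 0.75)]
jar_center top [([206.0, 225.2], 0.61)]
jar_hinge side [([229.4, 213.6], 0.88)]
jar_hinge top [([214.4, 216.2], 0.97)]
jar_lid_edge side []
jar_lid_edge top [([209.3, 221.3], 0.71)]
0 [[218.0, 226.0], [207.0, 225.0], [220.0, 210.0], [209.0, 215.0]]
0.3 [[223.0, 226.0], [213.0, 228.0], [230.0, 212.0], [220.0, 221.0]]
0.4 [[226.0, 227.0], [215.0, 229.0], [234.0, 214.0], [224.0, 222.0]]
0.45 [[227.0, 227.0], [217.0, 230.0], [235.0, 214.0], [226.0, 223.0]]
0.5 [[228.0, 228.0], [218.0, 230.0], [237.0, 215.0], [228.0, 224.0]]
```

Call:
send_rows([
  [[0,0,-0.03],[0,0,0],1],
  [[0,0,-0.1],[0,0,0],1],
  [[0,0,-0.2],[0,0,0],1],
  [[0,0,-0.3],[0,0,0],1],
  [[0,0,-0.4],[0,0,0],1],
  [[0,0,-0.4],[0,0,0],1],
])

```text
time: 9.8
ee_pos: [0.4463, -0.001, 0.1776]
tcp_rot: [-124.9, -6.8, -34.8]
wrist_force: [0.7, -0.4, 0.4]
opening: 0.0002
```

Run:
```python
from h import *
st();a=camera("side");b=camera("top")
pts={}
for l in["jar","jar_center","jar_hinge","jar_lid_edge"]:
    ps=[]
    for c in("side","top"):
        for x in place_of(l,c)[:1]: ps.append((c,np.array(x["point"])))
    if len(ps)==2:
        X,e=tri(ps);print(l,np.round(L(X)),e)
    else: print(l,ps)
R,t=jarpose(S,0,-.001,-.08)
cv2.imwrite("pics/g_side.png",a);cv2.imwrite("pics/g_top.png",b)
f=lambda x,u,v:cv2.resize(x[v:v+90,u:u+120],(400,300),interpolation=cv2.INTER_CUBIC)
cv2.imwrite("pics/g.png",np.hstack([f(a,160,170),f(b,150,170)]))
```

```text
t 9.8 tip [ -37.7 -225.5  177.6] d [ 0.21  0.8  -0.57] x [ 0.98 -0.17  0.12] q [-31. -28. -38.  69.  55.  96.] F [ 0.65 -0.39  0.36] open 0.0
jar [-12. -44.  39.] [array([1.6, 0.1]), array([-1.7, -0.1])]
jar_center [ -5. -55.  97.] [array([-1.1, -0.1]), array([1.2, 0.1])]
jar_hinge [ 37. -43. 135.] [array([0.5, 0.1]), array([-0.6, -0.1])]
jar_lid_edge [ 16. -44. 202.] [array([0.7, 0.1]), array([-0.8, -0.1])]
```

View pics/g.png

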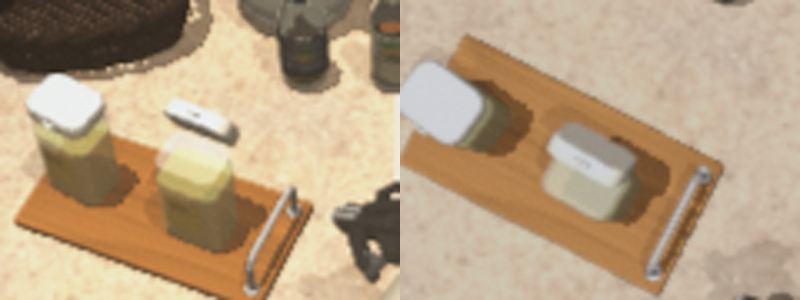

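The jar stands upright on the board at about stand (-2,-43), and its lid is still open by about 1.2 rad. Next I go behind the lid from above.

Run:
```python
from h import *
R=toolR([0,0,-1],[1,0,0])
print(cmd(W([20,-200,300]),R));print(cmd(W([85,-43,290]),R))
```

```text
([0.2274, -0.3855, -0.1351], [-0.3016, -0.0601, -0.0329])
([0.3464, -0.6633, 0.3451], [-0.3016, -0.0601, -0.0329])
```

Call:
send_rows([
  [[0.227,-0.386,-0.135],[-0.302,-0.06,-0.033],1],
  [[0.227,-0.386,-0.135],[-0.302,-0.06,-0.033],1],
  [[0.227,-0.386,-0.135],[-0.302,-0.06,-0.033],1],
  [[0.227,-0.386,-0.135],[-0.302,-0.06,-0.033],1],
  [[0.346,-0.663,0.345],[-0.302,-0.06,-0.033],1],
  [[0.346,-0.663,0.345],[-0.302,-0.06,-0.033],1],
  [[0.346,-0.663,0.345],[-0.302,-0.06,-0.033],1],
  [[0.346,-0.663,0.345],[-0.302,-0.06,-0.033],1],
  [[0.346,-0.663,0.345],[-0.302,-0.06,-0.033],1],
  [[0.346,-0.663,0.345],[-0.302,-0.06,-0.033],1],
])

```text
time: 11.3
ee_pos: [0.6346, 0.1143, 0.2877]
tcp_rot: [179.8, 0.1, -24.6]
wrist_force: [-1.1, -0.1, 0.9]
opening: 0.0001
```

Run:
```python
from h import *
R=toolR([0,0,-1],[1,0,0]);st()
for p in([75,-45,240],[75,-45,188],[50,-45,188]):print(cmd(W(p),R))
```

```text
t 11.3 tip [ 85.2 -42.  287.7] d [-0. -0. -1.] x [ 1.  0. -0.] q [ 10.  21.  36. 105.  -0. 125.] F [-1.09 -0.14  0.95] open 0.0
([-0.0338, 0.0093, 0.1592], [0.0011, 0.0008, 0.0004])
([-0.0334, 0.0087, 0.3325], [0.0011, 0.0008, 0.0004])
([-0.1167, 0.0086, 0.3327], [0.0011, 0.0008, 0.0004])
```

Call:
send_rows([
  [[-0.033,0.009,0.16],[0,0,0],1],
  [[-0.033,0.009,0.25],[0,0,0],1],
  [[-0.033,0.009,0.333],[0,0,0],1],
  [[-0.033,0.009,0.333],[0,0,0],1],
  [[-0.05,0.009,0.333],[0,0,0],1],
  [[-0.07,0.009,0.333],[0,0,0],1],
  [[-0.07,0.009,0.333],[0,0,0],1],
  [[-0.07,0.009,0.333],[0,0,0],1],
])

```text
time: 12.1
ee_pos: [0.614, 0.1192, 0.1918]
tcp_rot: [180.0, -0.1, -24.7]
wrist_force: [-0.2, 0.3, -0.1]
opening: 0.0
```

Run:
```python
from h import *
st();a=camera("side");b=camera("top")
for l in["jar_hinge","jar_lid_edge"]:
    ps=[]
    for c in("side","top"):
        for x in place_of(l,c)[:1]: ps.append((c,np.array(x["point"])))
    if len(ps)==2:
        X,e=tri(ps);print(l,np.round(L(X)),e)
    else: print(l,ps)
f=lambda x,u,v:cv2.resize(x[v:v+90,u:u+120],(400,300),interpolation=cv2.INTER_CUBIC)
cv2.imwrite("pics/i.png",np.hstack([f(a,160,160),f(b,150,160)]))
```

```text
t 12.1 tip [ 64.5 -46.2 191.8] d [ 0. -0. -1.] x [ 1. -0.  0.] q [ 11.  15.  17.  92.  -0. 126.] F [-0.24  0.27 -0.06] open 0.0
jar_hinge [ 27. -50. 138.] [array([0.4, 0. ]), array([-0.4, -0. ])]
jar_lid_edge [ -83. -347.  628.] [array([ 79.7, -41.7]), array([-103.9,   38.5])]
```

View pics/i.png

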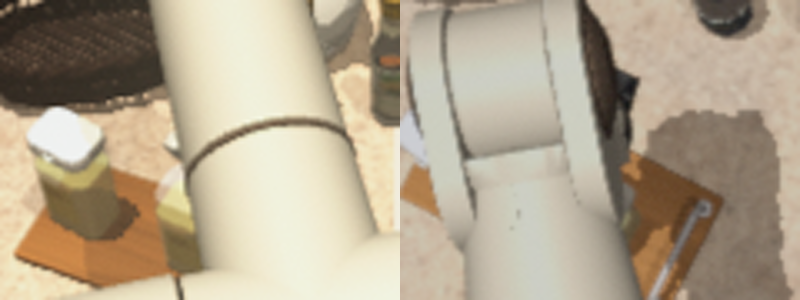

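The arm hides the lid in both views, so I'll follow the computed lid arc slowly and watch the force.

Call:
send_rows([
  [[-0.0065,0,0.001],[0,0,0],1],
  [[-0.013,0,0.002],[0,0,0],1],
  [[-0.0195,0,0.003],[0,0,0],1],
  [[-0.026,0,0.004],[0,0,0],1],
  [[-0.0325,0,0.005],[0,0,0],1],
  [[-0.039,0,0.006],[0,0,0],1],
  [[-0.0455,0,0.007],[0,0,0],1],
  [[-0.052,0,0.007],[0,0,0],1],
  [[-0.0585,0,0.007],[0,0,0],1],
  [[-0.065,0,0.007],[0,0,0],1],
])

```text
time: 13.4
ee_pos: [0.5959, 0.1273, 0.1883]
tcp_rot: [179.9, -0.0, -24.7]
wrist_force: [0.1, 1.0, -0.1]
opening: 0.0005
```

```bash
python3 -c "
from h import *
st()"
```

```text
t 13.4 tip [ 44.7 -46.4 188.3] d [ 0. -0. -1.] x [ 1. -0.  0.] q [ 12.  13.  14.  91.  -0. 127.] F [ 0.14  0.99 -0.13] open 0.0
```

Call:
send_rows([
  [[-0.0063,0,0.0005],[0,0,0],1],
  [[-0.0127,0,0.001],[0,0,0],1],
  [[-0.019,0,0.0015],[0,0,0],1],
  [[-0.0253,0,0.0025],[0,0,0],1],
  [[-0.0317,0,0.004],[0,0,0],1],
  [[-0.038,0,0.0055],[0,0,0],1],
  [[-0.0443,0,0.0075],[0,0,0],1],
  [[-0.0507,0,0.0095],[0,0,0],1],
  [[-0.057,0,0.012],[0,0,0],1],
  [[-0.063,0,0.014],[0,0,0],1],
])

```text
time: 14.4
ee_pos: [0.5787, 0.1352, 0.184]
tcp_rot: [179.9, -0.0, -24.7]
wrist_force: [0.2, 0.3, 0.8]
opening: 0.0002
```

```bash
python3 -c "
from h import *
st()
a=camera('side');b=camera('top')
for l in['jar_hinge','jar_lid_edge','jar_center']:
    for c in('side','top'): print(l,c,[(np.round(x['point'],1).tolist(),round(x['p'],2)) for x in place_of(l,c)[:1]])
"
```

```text
t 14.4 tip [ 25.8 -46.4 184. ] d [ 0. -0. -1.] x [ 1. -0.  0.] q [ 13.  10.  11.  90.  -0. 128.] F [0.18 0.28 0.81] open 0.0
jar_hinge side []
jar_hinge top [([208.3, 214.7], 0.65)]
jar_lid_edge side [([277.1, 192.7], 0.66)]
jar_lid_edge top [([207.4, 213.9], 0.71)]
jar_center side [([219.0, 225.5], 0.61)]
jar_center top [([208.9, 229.7], 0.65)]
```

Call:
send_rows([
  [[-0.0054,0,0.0026],[0,0,0],1],
  [[-0.0108,0,0.0055],[0,0,0],1],
  [[-0.0162,0,0.0086],[0,0,0],1],
  [[-0.0216,0,0.0118],[0,0,0],1],
  [[-0.027,0,0.0153],[0,0,0],1],
  [[-0.032,0,0.019],[0,0,0],1],
  [[-0.037,0,0.023],[0,0,0],1],
  [[-0.042,0,0.027],[0,0,0],1],
  [[-0.0465,0,0.0315],[0,0,0],1],
  [[-0.051,0,0.036],[0,0,0],1],
])

```text
time: 15.8
ee_pos: [0.5648, 0.1416, 0.1731]
tcp_rot: [179.9, -0.0, -24.7]
wrist_force: [0.4, -0.2, 1.4]
opening: -0.0003
```

```bash
python3 -c "
from h import *
st()"
```

```text
t 15.8 tip [ 10.5 -46.4 173.1] d [ 0. -0. -1.] x [ 1. -0.  0.] q [ 14.   9.   8.  89.  -0. 129.] F [ 0.36 -0.15  1.41] open -0.0
```

Call:
send_rows([
  [[-0.004,0,0.005],[0,0,0],1],
  [[-0.008,0,0.01],[0,0,0],1],
  [[-0.012,0,0.015],[0,0,0],1],
  [[-0.016,0,0.02],[0,0,0],1],
  [[-0.02,0,0.025],[0,0,0],1],
  [[-0.023,0,0.0295],[0,0,0],1],
  [[-0.026,0,0.034],[0,0,0],1],
  [[-0.029,0,0.0385],[0,0,0],1],
  [[-0.032,0,0.043],[0,0,0],1],
  [[-0.034,0,0.0473],[0,0,0],1],
])

```text
time: 16.8
ee_pos: [0.5556, 0.1458, 0.1589]
tcp_rot: [179.9, -0.0, -24.7]
wrist_force: [-0.1, 0.7, 0.1]
opening: -0.0
```

```bash
python3 -c "
from h import *
st()"
```

```text
t 16.8 tip [  0.4 -46.4 158.9] d [ 0. -0. -1.] x [ 1. -0.  0.] q [ 15.   7.   5.  87.  -0. 129.] F [-0.07  0.65  0.1 ] open -0.0
```

Call:
send_rows([
  [[0,0,0.0015],[0,0,0],1],
  [[0,0,0.003],[0,0,0],1],
  [[0,0,0.0045],[0,0,0],1],
  [[0,0,0.006],[0,0,0],1],
  [[0,0,0.0075],[0,0,0],1],
  [[0,0,0.0075],[0,0,0],1],
])

```text
time: 17.4
ee_pos: [0.5559, 0.1457, 0.1579]
tcp_rot: [180.0, -0.1, -24.7]
wrist_force: [-2.5, 0.2, 7.6]
opening: 0.0002
```

```bash
python3 -c "
from h import *
st()"
```

```text
t 17.4 tip [  0.7 -46.4 157.9] d [ 0. -0. -1.] x [ 1. -0.  0.] q [ 15.   7.   5.  87.  -0. 129.] F [-2.45  0.18  7.64] open 0.0
```

Call:
send_rows([
  [[0,0,-0.003],[0,0,0],1],
  [[0,0,-0.03],[0,0,0],1],
  [[0,0,-0.15],[0,0,0],1],
  [[0,0,-0.3],[0,0,0],1],
  [[-0.1,0.15,-0.4],[0,0,0],1],
  [[-0.2,0.3,-0.4],[0,0,0],1],
  [[-0.3,0.5,-0.4],[0,0,0],1],
  [[-0.4,0.65,-0.4],[0,0,0],1],
  [[-0.5,0.8,-0.4],[0,0,0],1],
  [[-0.5,0.9,-0.4],[0,0,0],1],
])

```text
time: 18.4
ee_pos: [0.3161, -0.0245, 0.2775]
tcp_rot: [179.9, -0.1, -24.6]
wrist_force: [0.7, -1.1, -0.0]
opening: 0.0001
```

Run:
```python
from h import *
st();a=camera("side");b=camera("top")
for l in["jar","jar_center","jar_hinge","jar_lid_edge"]:
    ps=[]
    for c in("side","top"):
        for x in place_of(l,c)[:1]: ps.append((c,np.array(x["point"])))
    if len(ps)==2:
        X,e=tri(ps);print(l,np.round(L(X)),e)
    else: print(l,ps)
f=lambda x,u,v:cv2.resize(x[v:v+90,u:u+120],(400,300),interpolation=cv2.INTER_CUBIC)
cv2.imwrite("pics/j.png",np.hstack([f(a,160,160),f(b,150,160)]))
```

```text
t 18.4 tip [-146.2 -301.2  277.5] d [ 0. -0. -1.] x [1. 0. 0.] q [ -4. -25. -10. 105.  -0. 110.] F [ 0.7  -1.08 -0.02] open 0.0
jar [  7. -34. -12.] [array([0.9, 0.1]), array([-1. , -0.1])]
jar_center [ -2. -43.  88.] [array([-0.7, -0.1]), array([0.8, 0.1])]
jar_hinge [ 28. -50. 150.] [array([-0.2, -0. ]), array([0.2, 0. ])]
jar_lid_edge [-34. -53. 161.] [array([-1.1, -0.1]), array([1.2, 0.1])]
```

View pics/j.png

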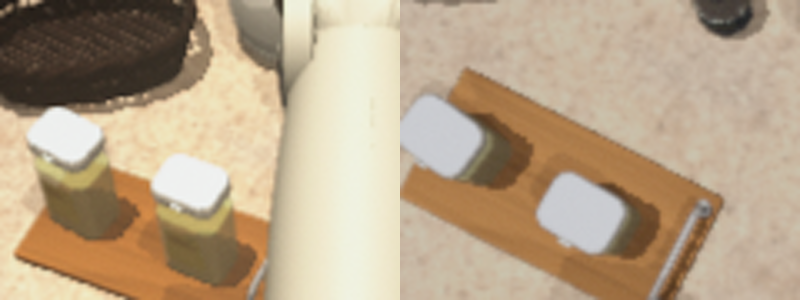

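Both jars stand upright and look the same. The lid at (190,185) in the side crop and (582,213) in the top crop lies flat and flush. Handing in.

```bash
python3 -c "
from h import *
st();print(bot.job_done())"
```

```text
t 18.9 tip [-144.2 -299.3  276.7] d [-0. -0. -1.] x [ 1.  0. -0.] q [ -4. -24. -10. 104.  -0. 110.] F [-0.16 -0.16 -0.51] open 0.0
the job is handed in; nothing more can be done
None
```

The honey jar is back upright on the stand with its lid shut, and I handed the job in at 18.9 s. I pushed it up slowly with the shut fingertips on its right face until it dropped onto its foot. Then I swept the lid down from behind along its arc and pressed it shut.

**Last checks:**
- **Lid:** the final press stopped at 7.6 N with the fingertips at z = 157.9 mm, against 158 mm expected for a shut lid. In the last pictures it lies flat and looks the same as the other jar's lid.
- **Jar:** its middle measured 88 mm above the counter, where 85 mm was expected.
- **Surroundings:** the robot was clear of everything. The other jar and the stand look unmoved. I did not re-measure the other bystanders, and the arm stayed clear of them.

**What disagreed or could not be seen:**
- Some network points were off by 10 to 20 mm at the end. They put the jar's foot at z = -12 mm and its hinge at 150 mm instead of 140 mm. I trusted the pictures and the press contact instead.
- The arm hid the lid from both cameras while it closed, so that part was guided by computed positions and the force reading.

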